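# Make up two ornament hire orders in partitioned trays

## Task

Make up the two hire orders from the ornaments on the dark mat: the blue tray gets the white horse, the brass candlestick and the blue vase, and the red tray gets the grey owl and the green vase. Stand each one upright on the floor of a cell of its own, setting it down gently rather than dropping it. Leave the terracotta vase and the pewter candlestick standing where they are on the mat.

Things in the scene. Friction and masses are not known exactly. Their poses are not given: they have to be found in the camera images.
- white_horse_mid (a point): White china horse, 96 mm tall and about 160 g, standing on a 60 x 38 x 12 mm base. Its trunk is 52 mm long (along the horse's x, head towards +x) and 26 mm wide (along y), 38 to 64 mm above the underside: grip it across the trunk. Head and tail reach 45 and 40 mm from the middle along x, above the base. Stands upright on the stock mat at the start, at any place on it. Point: above the middle of its base, half-way up; z up.
- grey_owl_mid (a point): Grey china owl with white eyes and orange beak on a round yellow foot, 96 mm tall, 54 mm across, about 200 g; straight-sided from 30 to 64 mm above its underside. Stands upright on the stock mat at the start, at any place on it. Point: on its upright axis, half-way up; z up.
- brass_candlestick_mid (a point): Yellow brass candlestick, 100 mm tall, about 300 g: round foot 58 mm across, slim stem, a 30 mm wide knop from 42 to 61 mm above its underside (grip it there), a 26 mm wide candle cup at the top. Stands upright on the stock mat at the start, at any place on it. Point: on its upright axis, half-way up; z up.
- blue_vase_mid (a point): Blue china vase with ivory bands, 100 mm tall, about 200 g: belly 54 mm across, straight-sided from 32 to 70 mm above its underside, neck 28 mm, lip 38 mm. Stands upright on the stock mat at the start, at any place on it. Point: on its upright axis, half-way up; z up.
- green_vase_mid (a point): Dark green bottle-shaped vase, 100 mm tall, about 220 g: body 50 mm across up to 66 mm above its underside, then a 22 mm neck with a 28 mm lip. Stands upright on the stock mat at the start, at any place on it. Point: on its upright axis, half-way up; z up.
- terracotta_vase_mid (a point): Brown terracotta vase of the same shape and size as the blue one, 100 mm tall. Not ordered: it stays in the stock. Stands upright on the stock mat at the start, at any place on it. Point: on its upright axis, half-way up; z up.
- pewter_candlestick_mid (a point): Silver-grey pewter candlestick of the same shape and size as the brass one, 100 mm tall. Not ordered: it stays in the stock. Stands upright on the stock mat at the start, at any place on it. Point: on its upright axis, half-way up; z up.
- blue_tray: Blue shallow order tray, fixed on the bench, 272 mm long (its x) x 94 mm wide (its y) x 40 mm high, empty. Two partitions as high as the walls (5 mm thick) part it into three open square cells, 84 x 84 mm inside, their centres at x = -89, 0 and +89 mm, y = 0. Origin: centre of its underside, on the bench; the cells' grey foam floor lies 8 mm above it. It lies to the robot's left or right of the stock mat, its x axis within 0.25 rad of straight ahead.
- red_tray: Red shallow order tray, fixed on the bench, 183 mm long (its x) x 94 mm wide (its y) x 40 mm high, empty. One partition parts it into two open square cells, 84 x 84 mm inside, their centres at x = -44.5 and +44.5 mm, y = 0. Origin: centre of its underside, on the bench; the cells' grey foam floor lies 8 mm above it. It lies on the other side of the stock mat from the blue tray, its x axis within 0.25 rad of straight ahead.
- stock_mat: Dark grey mat, 330 x 330 x 4 mm, fixed on the bench between the trays, on which the seven ornaments stand, their centres 100 to 140 mm from their neighbours'. Origin: centre of its underside.

How it is judged:
By the outcome, as a careful person would: the job done as asked, in the order asked, and still so for the second after the job is handed in, with the robot touching nothing.
It also fails if it takes over 136 s, if anything falls off the work surface, if the arm or the gripper's body presses on something with over 40 N, if the wrist force passes 120 N, or if a joint passes its speed limit or range.

## Robot

A 6-joint arm with a two-finger parallel gripper is mounted at the origin on the work surface. World frame = base frame: x ahead of the robot, y to its left, z up, the work surface at z = 0. Lengths are in mm, angles in rad, forces in N, time in s.
With the tool pointing down it reaches from about 325 to 875 mm from the base axis. Payload 4.4 kg.
Tool frame: the origin (TCP) lies on the centre line of the jaws, within the pads' length; the fingertips stand ahead of it and the grasp point (between the pads) lies 6 mm ahead of it (ctrl.tcp_to_tips is the z of the fingertips in the tool frame, in mm); z points along the fingers, y is the direction in which the jaws open and shut (so a half turn about z gives the same grasp; the last joint's range is limited). The gripper opens to 85 mm and grips with 20 to 120 N. Pads are 22 mm wide; open, the fingers measure 114 mm over their backs; the gripper's body (76 mm by 85 mm) begins 54 mm behind the grasp point. The pads swing forward as they close: fully open they stand 13 mm farther back than shut.
Start: joints at [-1.288, 0.207, 1.542, -0, 1.393, -0.15], TCP at [241.673, -521.748, 223.382] pointing down, gripper open.
Joint ranges: [-2.73, 2.73], [-0.86, 2.22], [0.23, 2.46], [-1.11, 4.25], [0.08, 2.63], [-2.82, 2.82]. Speed limits (rad/s): [2.79, 2.79, 3.14, 3.14, 3.14, 3.14].

## Interface

Orientations are given as a 3x3 rotation matrix whose columns are the frame's x, y, z axes.
In Python, from plant import ctrl, sensors, optics gives the robot as it stands. Calls block until the motion is done:
- ctrl.move_ptp(position, orientation): joint-space move of the TCP to a pose.
- ctrl.move_l(position, rot=None, vel=150, threshold=None): straight line of the TCP; rot=None keeps the orientation; vel is the mean speed in mm/s. With threshold (N) it stops when the force on the tool has changed by that much, and returns True; else False.
- ctrl.set_joints(angles): joint-space move.
- ctrl.gripper_to(opening, force=None): finger opening in mm; force is the grip in N (None keeps the last); returns when the fingers have stopped.
- ctrl.hold(seconds).
- ctrl.solve_ik(position, orientation): joint angles nearest the present ones, or None.
- sensors.read_state(): the state.
- optics.grab_frame(name): name is "scene" or "top" or "wrist"; returns (picture, depth): 384x512x3 uint8, red, green, blue; 384x512 float32, mm along the optical axis (not along the pixel's ray), 0 where there is no reading.
- optics.camera_params(name): a dict with "mtx" (3x3 intrinsics, pixels), "R" (3x3) and "t" (3): a world point X has camera coordinates R X + t; the wrist camera has in their place "T_tool_cam" (4x4, takes a point from camera to tool coordinates, whose origin is the TCP and whose axes are the flange's). Camera axes: x right, y down, z forward; pixel columns grow to the right and rows downward; lengths in mm; the calibration is good to about 2 mm. The wrist camera is an equidistant fisheye: a pixel r from the principal point sees the ray r / f radians off the axis. A picture is of the moment at which its call begins: read the wrist's pose just before it. camera_params takes no time and is no camera call.
A pose or a line that the arm cannot do raises ctrl.MotionError and nothing moves.
- ctrl.finish_job(): hands the job in, once; it reports no verdict.
The state is a dict: "t": time; "q": joint angles; "qvel": joint speeds; "tau": joint torques, N m; "eef_pos": TCP position; "eef_rot": TCP orientation; "force": force on the tool from outside, world axes, zero at the start; "wrist_torque": the same for the moment, N m; "grip_width": finger opening in mm.
Only numpy, scipy, OpenCV 4.12 (cv2) and the standard library are available. Lean on these libraries where they do the work, as an engineer would, in place of code of your own. Each camera call takes 0.05 s, during which the arm holds its last target. There are 200 camera calls.

## Working session

There is one attempt and no reset: what is moved stays moved. The work goes in short steps, each a Python script; the robot and the scene stay as the last script left them, time stands still between calls to the robot, and variables do not carry over. Pictures are saved under pics/ and viewed, about 12 in all and at most 16, crops included, and the job is handed in when it is done.

```bash
mkdir -p pics; ls
python3 - <<'E'
from plant import ctrl, sensors, optics
import cv2, numpy as np
for n in ("top","scene"):
    p,d=optics.grab_frame(n); cv2.imwrite(f"pics/{n}0.png",p[:,:,::-1]); np.savez(f"{n}0.npz",p=p,d=d)
    c=optics.camera_params(n); print(n,c, 'cam pos',-np.array(c['R']).T@np.array(c['t']), (d>0).mean())
print(ctrl.tcp_to_tips, sensors.read_state()); print(optics.camera_params("wrist"))
E
```

```text
pics
top {'mtx': array([[384.61944396,   0.        , 257.33335426],
       [  0.        , 384.61944396, 192.38867757],
       [  0.        ,   0.        ,   1.        ]]), 'R': array([[ 0.01623228, -0.99984777,  0.00639922],
       [-0.99842288, -0.01655249, -0.05364479],
       [ 0.05374255, -0.00551835, -0.99853958]]), 't': array([ -6.40072668, 553.8970047 , 939.86820689])} cam pos [502.61642727   7.95514589 968.25025181] 0.9959818522135416
scene {'mtx': array([[423.58439723,   0.        , 259.3213359 ],
       [  0.        , 423.58439723, 199.53067972],
       [  0.        ,   0.        ,   1.        ]]), 'R': array([[-0.69191349,  0.72195854,  0.00562139],
       [ 0.43941124,  0.4272771 , -0.7901595 ],
       [-0.57286429, -0.54425192, -0.61287549]]), 't': array([ 394.74731803, -202.86499794, 1292.08745717])} cam pos [1102.46291271  504.90944722  629.37399507] 0.9958241780598959
25.0 {'t': 0.1, 'q': array([-1.28751394e+00,  2.07326620e-01,  1.54286455e+00, -2.35605383e-05,
        1.39352229e+00, -1.50506522e-01]), 'qvel': array([-1.64328433e-03, -1.17854245e-03, -2.57482564e-03
[... 416 characters left out ...]
022e-03, -9.99997751e-01]]), 'force': array([-0.93674787,  0.28483411,  0.24599126]), 'wrist_torque': array([-0.01384859,  0.0188899 ,  0.01489728]), 'grip_width': 85.3676344202843}
{'mtx': array([[297.31863964,   0.        , 252.19039408],
       [  0.        , 297.31863964, 193.21626397],
       [  0.        ,   0.        ,   1.        ]]), 'T_tool_cam': array([[-4.69164479e-04, -9.58709469e-01, -2.84386943e-01,
         7.27093157e+01],
       [ 9.99999630e-01, -6.54915602e-04,  5.58075848e-04,
         9.08729425e-01],
       [-7.21282046e-04, -2.84386576e-01,  9.58709422e-01,
        -1.49748258e+02],
       [ 0.00000000e+00,  0.00000000e+00,  0.00000000e+00,
         1.00000000e+00]])}
```

View pics/top0.png

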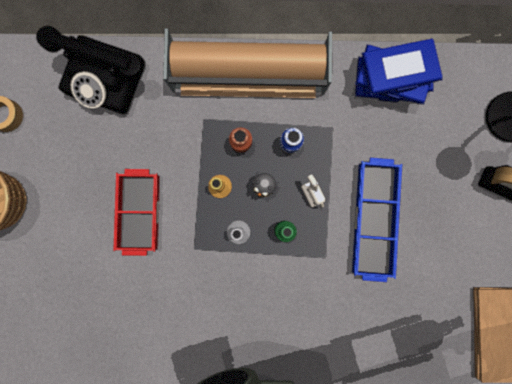

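View pics/scene0.png

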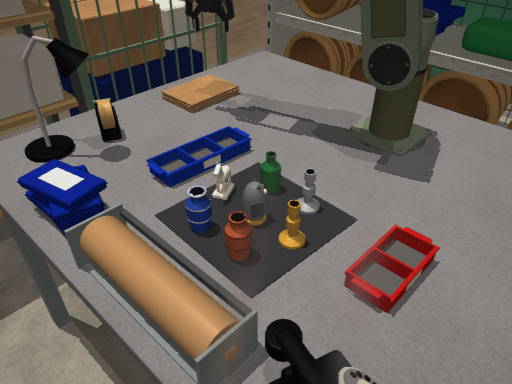

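The top view shows, in (col, row) pixels:

| Item | Pixel |
|---|---|
| terracotta vase | (241,139) |
| blue vase | (291,139) |
| brass candlestick | (219,186) |
| owl | (264,185) |
| horse | (313,191) |
| pewter candlestick | (238,232) |
| green vase | (286,231) |
| red tray | (137,212), left |
| blue tray | (377,220), right |

The scene view shows everything standing upright. Next I'll localise each item with the depth image and colour masks.

```bash
cat > loc.py <<'E'
import numpy as np, cv2
from plant import optics
def cloud(n,d):
    c=optics.camera_params(n); K=c['mtx']; v,u=np.mgrid[:384,:512]
    P=np.stack([(u-K[0,2])/K[0,0]*d,(v-K[1,2])/K[1,1]*d,d],-1)
    return (P-c['t'])@c['R']   # R^T (P-t)
def rect(xy):
    b=cv2.boxPoints(cv2.minAreaRect(xy.astype(np.float32)))
    e=max((b[1]-b[0],b[2]-b[1]),key=np.linalg.norm)
    e=e if e[0]>0 else -e
    return b.mean(0),np.arctan2(e[1],e[0]),sorted([np.linalg.norm(b[1]-b[0]),np.linalg.norm(b[2]-b[1])])
E
python3 - <<'E'
from loc import *
for n in ("top","scene"):
    z=np.load(f"{n}0.npz"); p,d=z['p'].astype(int),z['d']; W=cloud(n,d); x,y,h=W[...,0],W[...,1],W[...,2]
    r,g,b=p[...,0],p[...,1],p[...,2]
    print(n,'bench',np.median(h[(x>350)&(x<650)&(abs(y)<400)&(h<20)]))
    for nm,m in (("red",(r>120)&(g<60)&(b<60)),("blue",(b>110)&(r<70)&(g<100))):
        m=m&(h>33)&(h<50)&(x>350)&(x<680)&(abs(abs(y)-290)<110)
        print(nm,m.sum(),rect(W[m][:,:2]),np.median(h[m]))
    m=((h>70)&(h<125)&(x>330)&(x<690)&(abs(y)<200)).astype(np.uint8)
    k,l,s,c=cv2.connectedComponentsWithStats(m)
    for i in range(1,k):
        if s[i,4]<12: continue
        q=W[l==i]; hm=q[:,2].max(); t=q[q[:,2]>hm-12]
        cc,rr=cv2.minEnclosingCircle(t[:,:2].astype(np.float32))
        f=np.median(p[l==i],0)
        print(c[i].round(),s[i,4],'top',round(float(hm),1),'enc',np.round(cc,1),round(rr,1),'all',np.round(cv2.minEnclosingCircle(q[:,:2].astype(np.float32))[0],1),f)
z=np.load("top0.npz");p,d=z['p'].astype(int),z['d'];W=cloud("top",d)
m=(p.min(-1)>110)&(abs(W[...,0]-510)<60)&(abs(W[...,1]+128)<50)
for a,b in((12,36),(36,72),(72,110),(5,20)):
    q=W[m&(W[...,2]>a)&(W[...,2]<b)]
    print(a,b,len(q),rect(q[:,:2]) if len(q)>3 else '')
cv2.imwrite("pics/crop.png",cv2.resize(z['p'][120:260,190:335,::-1],None,fx=4,fy=4,interpolation=cv2.INTER_CUBIC))
E
```

```text
top bench 3.0858084081573525
red 729 (array([501.8971 , 295.30106], dtype=float32), np.float32(0.0020405247), [np.float32(97.72329), np.float32(204.86401)]) 40.55766316981581
blue 998 (array([ 494.89047, -289.1103 ], dtype=float32), np.float32(-0.06470027), [np.float32(99.23864), np.float32(291.386)]) 39.628359243249825
[240. 140.] 373 top 109.2 enc [676.2  45.3] 19.0 all [676.1  45.4] [115.  64.  49.]
[292. 140.] 370 top 109.4 enc [677.3 -75.9] 18.8 all [677.5 -76.5] [ 61.  67. 111.]
[264. 184.] 411 top 105.6 enc [570.7 -12.4] 18.7 all [570.3 -12.1] [90. 86. 87.]
[313. 183.] 109 top 103.2 enc [ 574.5 -122.5] 12.9 all [ 573.  -123.3] [172. 169. 161.]
[216. 184.] 113 top 108.2 enc [568.1  96.7] 12.7 all [568.1  96.5] [138. 118.  69.]
[286. 231.] 338 top 109.4 enc [461.4 -64.7] 13.0 all [461.2 -64.2] [39. 84. 51.]
[237. 234.] 111 top 108.8 enc [455.4  48. ] 12.7 all [455.5  48.1] [130. 127. 129.]
scene bench -0.008559131483415236
red 973 (array([503.8145 , 295.38135], dtype=float32), np.float32(0.009113699), [np.float32(100.085335), np.float32(208.85799)]) 37.894253466525555
blue 562 (
[... 544 characters left out ...]
 40. 87.]
[294. 208.] 206 top 104.7 enc [570.5  96.4] 14.1 all [570.5  96.4] [110.5  80.   31. ]
[241. 223.] 350 top 104.9 enc [677.6  44.8] 20.4 all [678.   48.8] [96.5 50.  33. ]
12 36 83 (array([ 546.5263 , -123.72749], dtype=float32), np.float32(0.40884814), [np.float32(12.097566), np.float32(53.88376)])
36 72 177 (array([ 546.77783, -138.96411], dtype=float32), np.float32(0.4700074), [np.float32(24.749395), np.float32(56.954285)])
72 110 14 (array([ 563.79224, -131.50531], dtype=float32), np.float32(0.55465096), [np.float32(10.225513), np.float32(16.795639)])
5 20 94 (array([ 515.24097, -140.87125], dtype=float32), np.float32(-0.02943865), [np.float32(69.38361), np.float32(106.918945)])
```

View pics/crop.png

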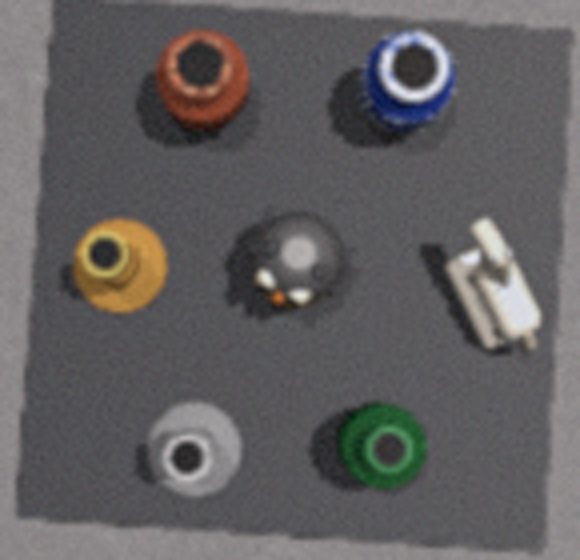

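The crop shows the horse's head at the upper left end (crop (490,240)), pointing +x. Its depth-derived trunk is at (547,-139) with yaw about 0.48. All the ornaments are well separated, so I'll do the horse first.

```bash
cat > job.py <<'E'
import numpy as np
from plant import ctrl, sensors, optics
OBJ={'terra':(677,45.2),'bluev':(678.2,-76.5),'owl':(571.5,-12.3),'horse':(547,-138.7),'brass':(569.2,96.5),'green':(462,-65.2),'pewter':(456.5,47.6)}
H={'bluev':57,'owl':53,'horse':52,'brass':51,'green':54}; OPEN={'bluev':74,'owl':74,'horse':48,'brass':50,'green':72}
W={'bluev':54,'owl':54,'horse':26,'brass':30,'green':50}
TRAY={'blue':(np.array([495.9,-289.6]),-0.066),'red':(np.array([502.9,295.3]),0.006)}
def R(a): c,s=np.cos(a),np.sin(a); return np.array([[-s,c,0],[c,s,0],[0,0,-1.]])
def best(pos,a):
    q0=sensors.read_state()['q']; c=[]
    for b in (a,a+np.pi):
        q=ctrl.solve_ik(pos,R(b))
        if q is not None: c.append((np.abs(np.array(q)-q0).max()+abs(q[5])*.5,b))
    return min(c)[1]
def jaw(name,gone):
    p=np.array(OBJ[name]); o=[np.array(v) for k,v in OBJ.items() if k!=name and k not in gone]; r=OPEN[name]/2+8
    f=lambda a:min(np.linalg.norm(p+s*r*np.array([np.cos(a),np.sin(a)])-x) for s in(1,-1) for x in o)
    return max(np.arange(0,np.pi,.05),key=f)
def pick(name,a):
    x,y=OBJ[name]; z=10+H[name]; ctrl.gripper_to(OPEN[name])
    a=best([x,y,z+125],a); ctrl.move_ptp([x,y,z+125],R(a))
    hit=ctrl.move_l([x,y,z+20],vel=200) or ctrl.move_l([x,y,z],vel=60,threshold=8)
    ctrl.gripper_to(W[name]-8,force=45); s=sensors.read_state(); print(name,'hit',hit,'w',s['grip_width'],'t',s['t'],s['eef_pos'].round(1))
    ctrl.move_l([x,y,z+8],vel=40); ctrl.move_l([x,y,z+130],vel=200); s=sensors.read_state(); print('lifted w',s['grip_width'],s['force'].round(1)); return a
def place(name,tray,cx,a):
    c,t=TRAY[tray]; x,y=c+cx*np.array([np.cos(t),np.sin(t)]); z=14+H[name]
    cur=sensors.read_state()['eef_pos'][2]; ra=best([x,y,cur],t+a)
    ctrl.move_l([x,y,cur],rot=R(ra),vel=200); ctrl.move_l([x,y,z+14],vel=150); ctrl.hold(.2)
    hit=ctrl.move_l([x,y,z-4],vel=20,threshold=2.5); s=sensors.read_state(); print('placed hit',hit,'z-err',s['eef_pos'][2]-z,s['force'].round(1),s['t'])
    ctrl.gripper_to(W[name]+ (14 if W[name]<40 else 20)); ctrl.hold(.2); p=s['eef_pos']; p=[p[0],p[1],p[2]]
    ctrl.move_l([x,y,p[2]+30],vel=70); ctrl.move_l([x,y,z+125],vel=220); print('t',sensors.read_state()['t'])
E
python3 - <<'E'
from job import *
import cv2
pick('horse',.48+np.pi/2)
p,d=optics.grab_frame('wrist'); cv2.imwrite('pics/w1.png',p[:,:,::-1])
E
```

```text
horse hit False w 18.16519847266048 t 3.9 [ 547.2 -138.8   62.2]
lifted w 18.016323337813443 [ 0.3  0.5 -0.7]
```

View pics/w1.png

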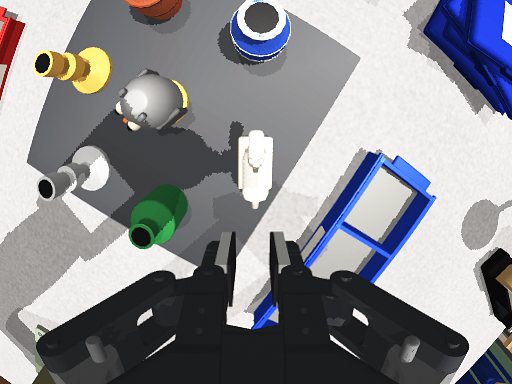

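The wrist view shows the jaws empty and the horse still standing at about (255,165), farther ahead. My colour window had cut off part of the horse at x=570. I'll re-measure with a wider window on fresh top and wrist frames.

```bash
cat >> loc.py <<'E'
def wcloud(d,s):
    c=optics.camera_params('wrist'); K=c['mtx']; v,u=np.mgrid[:384,:512]
    a=(u-K[0,2])/K[0,0]; b=(v-K[1,2])/K[1,1]; r=np.hypot(a,b)+1e-9; k=np.tan(np.minimum(r,1.5))/r
    P=np.stack([a*k*d,b*k*d,d],-1); T=c['T_tool_cam']
    return (P@T[:3,:3].T+T[:3,3])@np.array(s['eef_rot']).T+s['eef_pos']
E
python3 - <<'E'
from loc import *
from plant import sensors
def go(n,p,W):
    m=(p.min(-1)>100)&(abs(W[...,0]-555)<75)&(abs(W[...,1]+130)<60)
    for a,b in((38,70),(15,110),(10,22),(78,112)):
        q=W[m&(W[...,2]>a)&(W[...,2]<b)]; print(n,a,b,len(q),rect(q[:,:2]) if len(q)>3 else '')
z=np.load('top0.npz'); go('old',z['p'],cloud('top',z['d']))
p,d=optics.grab_frame('top'); go('top',p,cloud('top',d))
s=sensors.read_state(); p,d=optics.grab_frame('wrist'); go('wrist',p,wcloud(d,s))
W=wcloud(d,s); print(W[22,262],W[165,256],W[135,258],W[203,255])
W=cloud('top',z['d']);print(W[196,316],W[180,312])
E
```

```text
old 38 70 168 (array([ 546.7173 , -138.93158], dtype=float32), np.float32(0.4583637), [np.float32(24.978855), np.float32(56.845367)])
old 15 110 355 (array([ 555.4736, -131.0741], dtype=float32), np.float32(0.47102302), [np.float32(30.908365), np.float32(79.61489)])
old 10 22 118 (array([ 550.1037 , -123.23201], dtype=float32), np.float32(0.26375604), [np.float32(20.199286), np.float32(60.04526)])
old 78 112 77 (array([ 576.31104, -123.94028], dtype=float32), np.float32(0.4314909), [np.float32(13.0906315), np.float32(35.906826)])
top 38 70 53 (array([ 560.14514, -131.08345], dtype=float32), np.float32(-1.4448252), [np.float32(19.656614), np.float32(25.186829)])
top 15 110 200 (array([ 569.72485 , -122.500786], dtype=float32), np.float32(0.5864366), [np.float32(30.816755), np.float32(45.38473)])
top 10 22 80 (array([ 587.4717 , -122.22362], dtype=float32), np.float32(-0.15790898), [np.float32(23.678883), np.float32(85.340225)])
top 78 112 81 (array([ 576.20013, -123.60489], dtype=float32), np.float32(0.4176055), [np.float32(12.738793), np.float32(36.00213)])
wrist 38 70 1051 (array([ 549.2828 , -141.17204], dtype=float32), np.float32(0.4762739), [np.float32(25.628168), np.float32(57.53837)])
wrist 15 110 1891 (array([ 559.4508 , -136.32883], dtype=float32), np.float32(0.47018778), [np.float32(35.651196), np.float32(80.04115)])
wrist 10 22 545 (array([ 557.5765 , -137.15402], dtype=float32), np.float32(0.4703974), [np.float32(37.926224), np.float32(59.731567)])
wrist 78 112 585 (array([ 578.5653 , -125.96515], dtype=float32), np.float32(0.47988826), [np.float32(14.709301), np.float32(36.598118)])
[675.43838    -80.06168693 103.72167908] [ 569.72389595 -129.91850523   98.61749575] [ 591.71815516 -120.4200353    88.88457187] [ 530.40417055 -149.80087324   65.65739914]
[ 544.90710503 -134.85160627   67.19618728] [ 580.18459062 -121.39563115   92.48683743]
```

The base is fully seen from the wrist (38 x 60 mm). Its centre is (557.6,-137.2), yaw 0.470. The pads should still have caught the trunk, so I'll go in again and look at the jaws before lifting.

```bash
sed -i "s/'horse':(547,-138.7)/'horse':(557,-136.5)/" job.py
python3 - <<'E'
from job import *
import cv2
x,y=OBJ['horse']; z=10+H['horse']; ctrl.gripper_to(48); a=best([x,y,z+125],.47+np.pi/2)
ctrl.move_l([x,y,z+100],rot=R(a),vel=150); print(ctrl.move_l([x,y,z],vel=100,threshold=8)); s=sensors.read_state(); print(s['grip_width'],s['eef_pos'],s['eef_rot'].round(3))
p,d=optics.grab_frame('wrist'); ims=[p]
ctrl.gripper_to(15,force=45); s=sensors.read_state();print(s['grip_width'],s['force'],s['t'])
p,d=optics.grab_frame('wrist'); ims.append(p)
cv2.imwrite('pics/w2.png',cv2.resize(np.hstack([i[100:360,130:380,::-1] for i in ims]),None,fx=1.5,fy=1.5))
E
```

```text
False
47.678412952507415 [ 557.75890855 -136.81010043   62.85163323] [[ 0.892  0.453  0.002]
 [ 0.453 -0.892 -0.001]
 [ 0.001  0.001 -1.   ]]
14.889464637336182 [-0.14243805  0.66909141  1.02483807] 7.5333
```

View pics/w2.png

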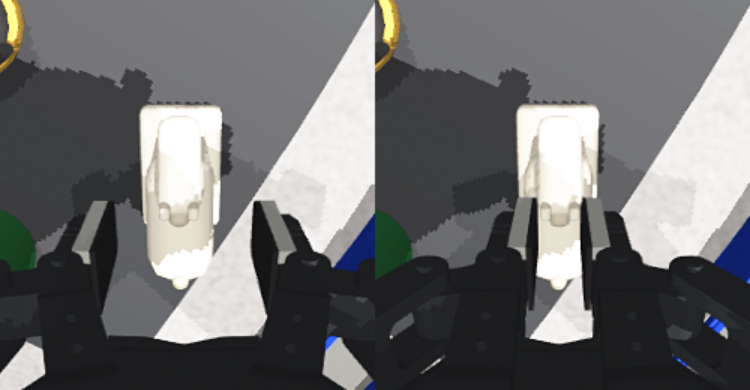

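The right half shows the closed pads (gap about 15 mm) standing over the trunk rather than beside it. I'll check their heights in the depth image.

Run:
```python
from loc import *
from plant import sensors
s=sensors.read_state(); p,d=optics.grab_frame('wrist'); W=wcloud(d,s)
print(s['eef_pos'],s['grip_width'])
for cx,cy in((520,205),(597,205),(515,215),(530,250),(530,300),(558,265),(558,230),(558,150),(558,283),(480,280),(450,150),(650,120),(527,120)):
    u=130+int((cx-375)/1.5); v=100+int(cy/1.5); w=W[v,u]-s['eef_pos']; t=np.array(s['eef_rot']).T@w
    print((cx,cy),d[v,u].round(1),W[v,u].round(1),'tool',t.round(1),p[v,u])
```

```text
[ 557.02469799 -136.34330819   62.1141654 ] 15.191248594985298
(520, 205) 144.9 [ 561.7 -120.6   79. ] tool [ 11.3 -11.9 -16.9] [125 125 121]
(597, 205) 144.7 [ 573.4 -143.4   79.2] tool [ 11.4  13.7 -17.1] [122 122 118]
(515, 215) 137.1 [ 561.4 -119.9   87. ] tool [ 11.4 -12.7 -24.9] [124 124 120]
(530, 250) 119.4 [ 562.9 -125.6  105.9] tool [ 10.1  -6.9 -43.8] [37 35 37]
(530, 300) 124.4 [ 546.9 -133.1  105.9] tool [ -7.6  -7.5 -43.8] [34 33 35]
(558, 265) 164.9 [ 540.1 -145.9   67.2] tool [-19.4   0.9  -5.1] [255 255 255]
(558, 230) 159.9 [ 553.8 -139.    67.8] tool [-4.   0.9 -5.7] [232 227 210]
(558, 150) 127.3 [ 587.5 -121.9   90.7] tool [ 33.7   0.9 -28.6] [255 255 255]
(558, 283) 168.0 [ 532.2 -149.9   66.5] tool [-28.3   0.9  -4.4] [255 255 254]
(480, 280) 101.8 [ 559.6 -115.2  123.7] tool [ 11.9 -17.7 -61.5] [28 30 31]
(450, 150) 218.5 [538.1 -86.4   3.8] tool [  5.7 -53.1  58.3] [61 62 65]
(650, 120) 215.0 [ 596.3 -167.6    3. ] tool [20.8 45.7 59.1] [118 120 123]
(527, 120) 201.7 [ 572.3 -113.6   15.9] tool [ 23.9 -13.4  46.2] [253 251 246]
```

The pad tips appear about 14 mm behind the reported TCP, not 25 mm ahead. That fits the jaws closing over the trunk without touching it. I'll settle it by touching down gently on bare bench.

Run:
```python
from job import *
from loc import wcloud
s=sensors.read_state(); p,d=optics.grab_frame('wrist'); T=(wcloud(d,s)-s['eef_pos'])@np.array(s['eef_rot'])
m=(abs(abs(T[...,1])-11)<6)&(abs(T[...,0])<14)&(T[...,2]<12)&(T[...,2]>-40)&(p.max(-1)<160)&(d>0)
print('tips toolz pct',np.percentile(T[m][:,2],[50,90,97,99,100]).round(1))
ctrl.move_l([557,-136.5,190],vel=200); ctrl.move_l([375,-150,150],vel=250); ctrl.gripper_to(15)
ctrl.move_l([375,-150,45],vel=120)
print(ctrl.move_l([375,-150,-25],vel=25,threshold=4)); s=sensors.read_state(); print(s['eef_pos'],s['force'],s['grip_width'],s['t'])
ctrl.move_l([375,-150,60],vel=120)
```

```text
tips toolz pct [-27.5 -14.7 -11.3  -9.4  -7.3]
True
[ 375.06267502 -150.03351608   -7.59006138] [-0.90906808 -0.00760618  6.05301082] 14.932627532130098 12.5083
```

The bench touch gives the tips at 7.6 mm behind the reported TCP, in agreement with the depth image. `tcp_to_tips` is therefore about 33 mm off, and I'll apply that correction.

```bash
sed -i "s/z=10+H\[name\]/z=4+OFF+H[name]-D[name]/; s/z=14+H\[name\]/z=8+OFF+H[name]-D[name]/; s/^W=/OFF=-26.6; D=dict(bluev=3,owl=3,green=3,horse=1,brass=1) # measured: tips at tool z=-7.6\nW=/; s/'owl':53/'owl':55/; s/'green':54/'green':56/" job.py
python3 - <<'E'
from job import *
import cv2
pick('horse',.47+np.pi/2)
p,d=optics.grab_frame('wrist'); cv2.imwrite('pics/w3.png',p[:,:,::-1])
E
```

```text
horse hit False w 25.264998754923315 t 15.95 [ 557.3 -136.5   28.7]
lifted w 25.474728795850172 [-0.1  0.2 -3.1]
```

View pics/w3.png

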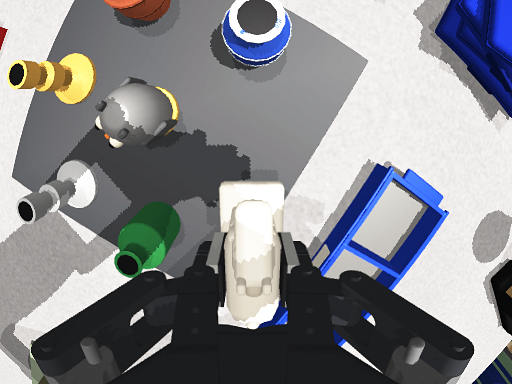

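The horse is held upright across the trunk, base at (250,205). I'll place it diagonally in the middle blue cell and then check.

Run:
```python
from job import *
import cv2
place('horse','blue',0,np.pi/4+np.pi/2)
p,d=optics.grab_frame('wrist'); cv2.imwrite('pics/w4.png',p[:,:,::-1])
```

```text
placed hit True z-err 0.31578804438931485 [-0.1  0.5  4.7] 19.8333
t 21.5
```

View pics/w4.png

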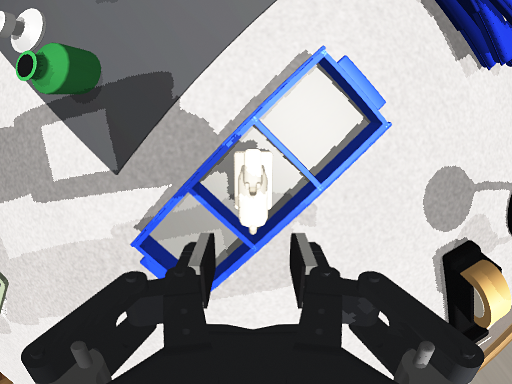

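The horse stands upright diagonally in the middle cell, and contact came at the expected height. Brass candlestick and blue vase next.

Run:
```python
from job import *
pick('brass',jaw('brass',['horse']))
if sensors.read_state()['grip_width']>26: place('brass','blue',-89,np.pi/2)
```

```text
brass hit False w 28.649188845936486 t 24.7417 [569.6  96.6  27.8]
lifted w 28.92577214605357 [-0.4 -0.  -3.3]
placed hit True z-err 0.38070890728753426 [-0.2 -0.2  3.8] 29.825
t 31.5
```

Run:
```python
from job import *
import cv2
gone=['horse','brass']
pick('bluev',jaw('bluev',gone))
if sensors.read_state()['grip_width']>50: place('bluev','blue',89,np.pi/2)
p,d=optics.grab_frame('wrist'); cv2.imwrite('pics/w5.png',p[:,:,::-1])
```

```text
bluev hit False w 52.55702966052536 t 34.7917 [678.9 -76.5  32.1]
lifted w 52.40989787099644 [-1.1  0.4 -3.4]
placed hit True z-err 0.5868454195772941 [-0.5  0.3  3.4] 39.925
t 41.6417
```

View pics/w5.png

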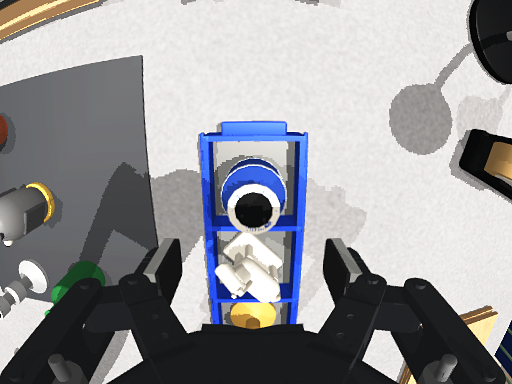

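The blue tray now holds the vase (253,195), the horse (250,270) and the brass candlestick (253,315), all upright in their cells. Owl and green vase next.

```bash
python3 - <<'E'
from job import *
import cv2
gone=['horse','brass','bluev']
for n,c in(('owl',44.5),('green',-44.5)):
    pick(n,jaw(n,gone)); gone.append(n)
    if sensors.read_state()['grip_width']<W[n]-5: print('MISS'); break
    place(n,'red',c,np.pi/2)
else:
    ctrl.set_joints([-1.288,.207,1.542,0,1.393,-.15])
for n in('top','scene'):
    p,d=optics.grab_frame(n); cv2.imwrite(f'pics/{n}9.png',p[:,:,::-1]); np.savez(f'{n}9.npz',p=p,d=d)
E
python3 - <<'E'
import cv2,numpy as np
a=cv2.imread('pics/top9.png')[110:300,100:420];b=cv2.imread('pics/scene9.png')[120:320,130:450]
cv2.imwrite('pics/end.png',cv2.resize(np.vstack([a,b]),None,fx=1.5,fy=1.5,interpolation=cv2.INTER_CUBIC))
E
```

```text
owl hit False w 52.31388420505014 t 44.475 [572.2 -12.4  30. ]
lifted w 52.7276056715559 [-0.1 -0.8 -2.9]
placed hit True z-err 0.6034201553987373 [-1.2  0.2  5.4] 49.0167
t 50.7333
green hit False w 48.863292979593226 t 53.825 [462.6 -65.4  31. ]
lifted w 48.78344366187569 [-0.2 -1.  -3.1]
placed hit True z-err 0.6047826818402626 [0.3 0.1 4.2] 58.6333
t 60.3417
```

View pics/end.png

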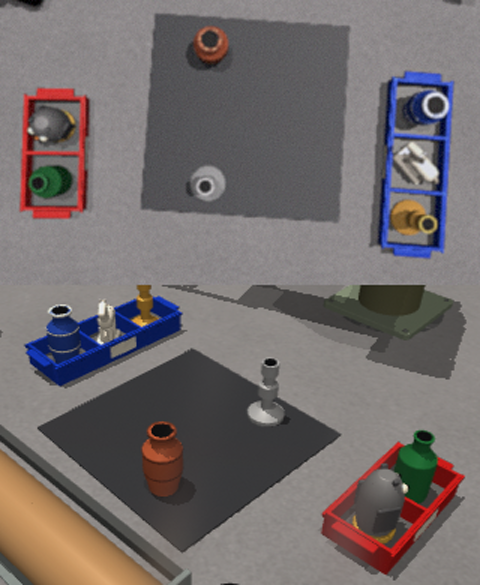

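The picture shows all five upright in their own cells, with the terracotta vase and pewter candlestick standing on the mat. I'll check the tops in numbers, then hand in.

```bash
python3 - <<'E'
from loc import *
from job import TRAY
z=np.load('top9.npz'); W=cloud('top',z['d'])
for t,cs in(('blue',(-89,0,89)),('red',(-44.5,44.5))):
    c,a=TRAY[t]; L=(W[...,:2]-c)@np.array([[np.cos(a),-np.sin(a)],[np.sin(a),np.cos(a)]])
    for x in cs:
        m=(abs(L[...,0]-x)<50)&(abs(L[...,1])<50)&(W[...,2]>80); h=W[...,2][m].max(); q=L[m&(W[...,2]>h-12)]
        print(t,x,'top',h.round(1),'centre in cell',(np.array(cv2.minEnclosingCircle(q.astype(np.float32))[0])-[x,0]).round(1))
for n,x,y in(('terra',676.2,45.3),('pewter',455.4,48)):
    m=(np.hypot(W[...,0]-x,W[...,1]-y)<40)&(W[...,2]>95); print(n,W[...,2][m].max().round(1),np.round(cv2.minEnclosingCircle(W[m][:,:2].astype(np.float32))[0],1))
E
python3 -c "
from plant import ctrl,sensors
s=sensors.read_state();print(s['t'],s['force']);ctrl.finish_job()"
```

```text
blue -89 top 112.3 centre in cell [-2.1  1. ]
blue 0 top 110.1 centre in cell [12.  17.4]
blue 89 top 114.2 centre in cell [-2.3  0.5]
red -44.5 top 113.5 centre in cell [-1.3  0.7]
red 44.5 top 110.7 centre in cell [-1.4  0.1]
terra 109.9 [676.6  45.3]
pewter 109.1 [455.4  48. ]
63.4167 [ 2.37339214e-05 -2.69926213e-01  1.74681499e-01]
the job is handed in; nothing more can be done
```

All five ornaments are in their trays as ordered, each upright in its own cell, and I handed the job in at about 63 s of the 136 s allowed.

- **Blue tray:** the brass candlestick is in the near cell, the white horse in the middle, set diagonally so its head and tail clear the walls, and the blue vase in the far cell.
- **Red tray:** the green vase is in the near cell and the grey owl in the far one.
- **Setting down:** each was lowered slowly until it touched, within 0.6 mm of the expected height, with about 5 N or less on the tool.

**Last checks:**
- **In the cells:** the top camera put the four round pieces within 2.5 mm of their cell centres, all at standing height. The horse's highest point, its head, is off-centre at (12, 17) mm, as its diagonal pose should give.
- **Left on the mat:** the terracotta vase and pewter candlestick are where they were, within 0.5 mm.

**What went wrong or disagreed:**
- **Missed grasps:** the first two tries at the horse closed above its trunk without moving it. `ctrl.tcp_to_tips` says the fingertips are 25 mm ahead of the TCP, but a touch on the bench and the wrist depth image both put them about 8 mm behind it. I corrected for that.
- **Horse position:** my first reading was about 10 mm off, so I re-measured it from the wrist camera.
- **Depth bias:** the top camera reads heights about 5 mm too high. I left that uncorrected.

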